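# Press a dowel pin home with the ratchet clamp, then unlock it

### The arm

A 6-joint arm with a two-finger parallel gripper is mounted at the origin on a cart in front of the work surface, level with it; the furniture and walls round the work are solid. World frame = base frame: x ahead of the robot, y to its left, z up, the work surface at z = 0. Lengths are in mm, angles in rad, forces in N, time in s.
With the tool pointing down it reaches from about 250 to 800 mm from the base axis. Payload 8.5 kg.
Tool frame: the origin (TCP) lies at the very end of the fingers, on their centre line; the grasp point (between the pads) lies 19 mm behind it; z points along the fingers, y is the line along which they close (so a half turn about z gives the same grasp; the last joint's range is limited). The gripper opens to 85 mm and grips with 20 to 120 N. Pads are 22 mm wide; open, the fingers measure 114 mm over their backs; the gripper's body (76 mm by 85 mm) begins 54 mm behind the grasp point. The pads swing forward as they close: fully open they stand 13 mm farther back than shut.
Start: joints at [-1.174, 0.238, -0.013, 1.319, 0, 1.571], TCP at [202.877, -484.169, 231.276] pointing down, gripper open.
Joint ranges: [-2.66, 2.66], [-1.03, 1.9], [-1.14, 1.46], [-1.82, 2.27], [-1.45, 1.34], [-3.14, 3.14]. Speed limits (rad/s): [2.22, 2.22, 2.79, 3.14, 3.14, 3.14].

### API

Orientations are given as a unit quaternion [x, y, z, w].
In Python, from rig import r gives the robot as it stands.
- The arm moves only by the tool send_rows, never from a script. Its argument "moves" is a list that holds one entry, the list of rows, each a list of 7 numbers: the shift along the tool's x, y, z in mm, then the turn, a rotation vector about the tool's x, y, z in rad, then the finger opening in mm, from 0 to 85.4. A call has 1 to 10 rows; each row shifts and turns the commanded pose from where the row before left it, along the tool's axes as they then stand; what a row does not reach is not made up. A row lasts 1/8 s, in which the tool goes at most 62.5 mm and 10.7 degrees, less where a joint would pass 70% of its speed; a pose out of reach is approached as far as the arm can. A call is refused whole if a number of a shift passes 62.5 or a number of a turn 0.188, either way. A call with a gripper value outside its range is refused whole. The fingers move at their own pace and stop on an object; "grip_force" is the grip in N (left out, the last holds). Time passes only in rows, so rows that do not move let the fingers close. It gives the time, the measured TCP pose, the force, the opening and the grip force at its end, in the units of the state.
- r.observe(): the state, without advancing time (a new reading comes with each control period).
- r.snapshot(name): name is "side" or "top"; returns the picture (420x560x3 uint8, red, green, blue); there is no depth.
- r.camera_model(name): a dict with "fov_y" (degrees; the focal length in pixels is half the picture's height over the tangent of half this angle, whatever the lens; pixels are square), "cx", "cy" (the principal point, pixels), "extrinsics" (4x4, takes a point from world to camera coordinates). Camera axes: x right, y down, z forward; pixel columns grow to the right and rows downward; lengths in mm; the calibration is good to about 2 mm. A picture is of the moment at which its call begins. camera_model takes no time and is no camera call.
- r.finish_job(): hands the job in; it is judged then, once.
The state is a dict: "time_s": time; "q": joint angles; "dq": joint speeds; "tau": joint torques, N m; "tcp_pos": TCP position; "tool_rot": TCP orientation; "wrist_force": force on the tool from outside, world axes, zero at the start; "ft_torque": the same for the moment, N m; "grip_width": finger opening in mm; "grasp_force": force on a finger pad.
Only numpy, scipy, OpenCV 4.12 (cv2) and the standard library are available. Lean on these libraries where they do the work, as an engineer would, in place of code of your own. Each camera call takes 0.05 s, during which the arm holds its last target. There are 200 camera calls.

### The job

Squeeze the free handle of the ratchet clamp toward its fixed handle until the jaw has pushed the steel pin firmly to the bottom of its hole in the wood block, gently enough not to crack the block or strain the clamp, and take your hand away so that the ratchet teeth alone keep the pin pressed for a second. Then press the end plate of the free handle down, sideways out of the teeth, so that the clamp unlocks and springs fully open. Do not push the things around it about.

Things in the scene. Friction and masses are not known exactly. Their poses are not given: they have to be found in the camera images.
- clamp: plain steel scissor clamp bolted flat on a plywood riser board that stands 210 mm above the bench top over the jumble, placed differently each run. Origin: foot of its vertical pivot, on the board; x from handles to jaws, y toward the free handle (the one at +y; the fixed handle is at -y), z up. Handles run from the pivot toward -x, bars 12 mm tall (52 to 64 mm over the board), each with a round end plate 36 mm across, 188 mm out
- lever (a joint): closing angle of the free handle, 0 = fully open (a return spring takes it there; 2.5 to 4 N at the push point), stop at 0.415. At q the free handle points along [-cos(0.40-q), sin(0.40-q)] in the clamp's xy. From 0.10 on it clicks into a ratchet tooth every 0.0325 (about 4 mm at the push point; 3 to 7 N extra before each click, with a jolt) and cannot open again. It clicks before the pin is home too
- handle_bar (a point): push point: middle of the outer (+y) side face of the free handle's rigid bar (8 mm wide, from the pivot to 152 mm out), 122 mm from the pivot, 8.5 mm outward of the handle's centre line, 58 mm over the board; moves with the handle. Pushed here at right angles to the bar, toward the fixed handle, the clamp closes. 60 mm of free board outside it
- handle_pad (a point): centre of the top of the free handle's end plate, 64 mm over the board, moves with it. It sits on a spring leaf along the inner side of the bar, which carries the tooth: pressed down here 5 to 6 mm, with 4 to 9 N, the tooth leaves the rack (stop at 8.5 mm). Keep it down as it springs outward from under the finger, or follow it, till the lever angle is under 0.08, else it catches again (then press anew)
- rack (a point): top middle of the toothed arm that reaches from the fixed handle over the free one, 78 mm over the board, 155 mm from the pivot; the arm is 14 mm wide along clamp x (-162 to -148 mm), 61 mm long along clamp y (-30 to 31 mm), teeth underneath
- pin: steel dowel pin, 8 mm shank, flat head 16 mm across, 4 mm thick, in the upright wood block (38 x 45 x 80 mm) between the jaws. Origin: outer face of the head, 58 mm over the board, on which the jaw presses; +y (clamp's y) is the way in. At the start this face stands 16 mm off the block. It slides in 1.5 to 12 mm with about 6 N, then bottoms; hole depth varies, unseen; head stays proud
- jaw (a point): tip of the moving jaw that presses the pin, 47 mm from the pivot: 1 N here takes 0.4 N at the push point. Pin bottomed, only rubber behind the block yields (9 N a mm here; about 1.3 N a mm at the push point). 18 to 21 N at the push point, read at rest, is firm and leaves over 8 N on the pin when the handle settles back on its tooth; over 48 N here (some 23 N at the push point) cracks the block
- pliers: bystander: pliers 170 mm long, 14 mm high, lying beside the fixed handle; origin on its underside
- thread_tape: bystander: roll of thread tape, 54 mm across, 18 mm high, beside the pivot; origin on its underside
- cement_tin: bystander: tin, 66 mm across, 108 mm high, beside the wood block; origin on its underside

How it is judged (in metres and radians):
On the way:
1. the ratchet alone holds the clamp locked, nothing of the robot touching it, with the jaw pressing the bottomed pin with more than 8 N, for a second (contact force between lever and pin above 8 N and value of joint lever above 0.08 rad and contact force between each of the arm, the fingers and clamp below 0.5 N), for 1 s.
At the end, for the whole second after the job is handed in: the clamp stands fully open (lever angle under 0.03 rad) and still, untouched, and the pin has stayed in its hole where it was pressed (at least 1 mm further in than at the start) (value of joint lever below 0.03 rad and velocity of joint lever between -0.05 and 0.05 rad/s and distance of pin from where it was at the start of the episode above 0.001 m).
It fails at once if the jaw presses the pin with more than 48 N (cracks the block) (contact force between lever and pin above 48 N).
It fails at once if the robot presses on the clamp with more than 45 N (contact force between any of the arm, the fingers and clamp above 45 N).
It fails at once if the pliers, the tape roll or the tin is pushed more than 20 mm (distance of any of pliers, thread_tape, cement_tin from where it was at the start of the episode above 0.02 m).
It also fails if it takes over 64 s, if anything falls off the work surface, if the arm or the gripper's body presses on something with over 40 N, if the wrist force passes 120 N, or if a joint passes its speed limit or range.

## Working session

There is one attempt and no reset: what is moved stays moved. The work goes in short steps, Python scripts to look and compute and a tool call to move; the robot and the scene stay as the last step left them, time stands still between calls to the robot, and variables do not carry over. Pictures are saved under pics/ and viewed, at most 10 in all, crops included, and the job is handed in when it is done.

Besides the shell and the picture viewer there is one more tool, called after "Call:" as a command line: name --argument value ..., lists and objects as JSON in quotes. send_rows: Moves the arm, as the interface text tells. Its arguments: {"type":"object","properties":{"moves":{"type":"array","items":{"type":"array","items":{"type":"array","items":{"type":"number"}}}},"grip_force":{"type":"number"}},"required":["moves"]}

```bash
mkdir -p pics; ls; python3 - <<'E'
from rig import r
import cv2
for n in("top","side"):
    im=r.snapshot(n); cv2.imwrite(f"pics/{n}0.png",im[:,:,::-1]); m=r.camera_model(n); print(n,m)
s=r.observe(); print(s)
E
```

```text
pics
top {'fov_y': 44.32344906569468, 'cx': 284.27956153491874, 'cy': 210.86254116585638, 'extrinsics': array([[-4.49526620e-03, -9.99560573e-01,  2.92993650e-02,
         1.32811650e+02],
       [-9.83616900e-01, -8.60537050e-04, -1.80269392e-01,
         6.09793143e+02],
       [ 1.80215390e-01, -2.96297095e-02, -9.83180804e-01,
         1.01941583e+03],
       [ 0.00000000e+00,  0.00000000e+00,  0.00000000e+00,
         1.00000000e+00]])}
side {'fov_y': 43.952054853369326, 'cx': 280.8698781716587, 'cy': 211.26002621560718, 'extrinsics': array([[-9.99459439e-01,  2.80898440e-02,  1.70819017e-02,
         5.62098759e+02],
       [ 2.83090597e-03,  5.91189060e-01, -8.06528041e-01,
         1.44194653e+02],
       [-3.27538803e-02, -8.06043706e-01, -5.90949006e-01,
         1.34200802e+03],
       [ 0.00000000e+00,  0.00000000e+00,  0.00000000e+00,
         1.00000000e+00]])}
{'time_s': 0.1, 'q': array([-1.17402165e+00,  2.38738739e-01, -1.41823793e-02,  1.31918932e+00,
       -9.04561751e-06,  1.57079829e+00]), 'dq': array([-4.76821748e-05, -2.67700207e-07,  2.04665800e-03, -1.51454076e-03,
       -1.17558308e-03,  8.02740457e-04]), 'tau': array([ 1.34118254e-04, -5.39720750e+01,  3.46997988e+01,  1.34994497e-02,
       -1.60884554e-05,  1.79480878e-05]), 'tcp_pos': array([ 202.73636906, -483.86888509,  230.72765066]), 'tool_rot': array([ 9.80385671e-01,  1.97087555e-01, -1.33932600e-04, -6.43275054e-04]), 'wrist_force': array([-0.17081565,  0.10218784,  0.17636187]), 'ft_torque': array([ 0.02929332, -0.03357816,  0.01041602]), 'grasp_force': 0.0, 'grip_width': 85.5140044158006}
```

View pics/top0.png

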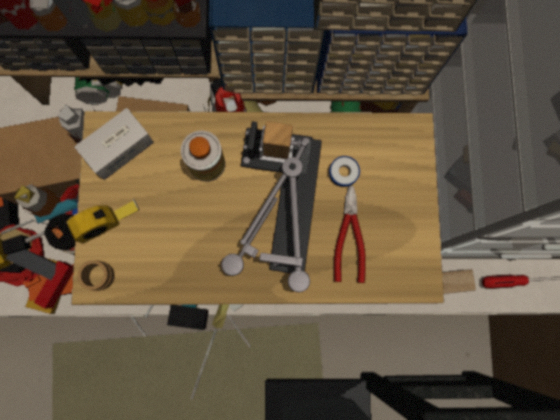

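View pics/side0.png

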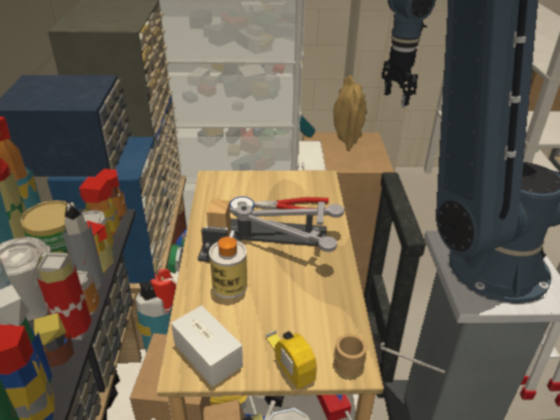

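The top view shows the pivot near (291,167), the free plate at (232,265), the fixed plate at (299,281) and the rack arm from (248,252) to (303,263). I'll zoom in on both views to measure accurately.

```bash
python3 - <<'E'
import cv2
a=cv2.imread("pics/top0.png")[115:305,205:325]; cv2.imwrite("pics/topc.png",cv2.resize(a,None,fx=3.1,fy=3.1,interpolation=cv2.INTER_CUBIC))
a=cv2.imread("pics/side0.png")[185:275,190:360]; cv2.imwrite("pics/sidec.png",cv2.resize(a,None,fx=4,fy=4,interpolation=cv2.INTER_CUBIC))
E
```

```text
(no output)
```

View pics/topc.png

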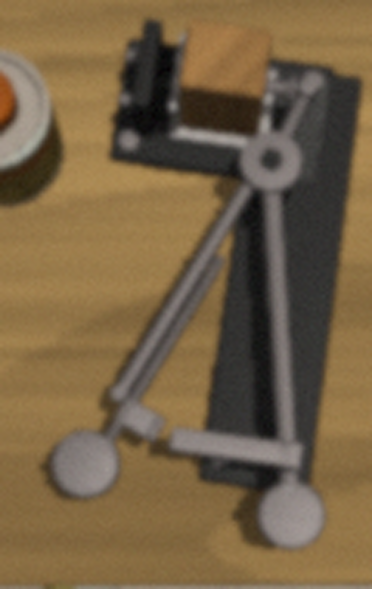

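View pics/sidec.png

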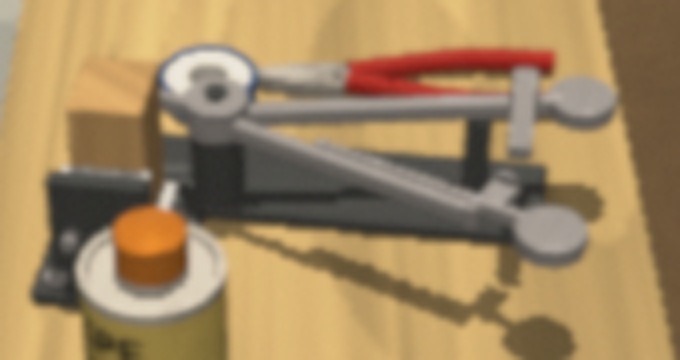

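The crops give these points (crop pixels):

| Point | Top crop | Side crop |
|---|---|---|
| Pivot ring | (271,160) | (214,92) |
| Free plate | (84,463) | (548,232) |
| Fixed plate | (291,516) | (582,100) |
| Rack arm end | (170,441) | – |
| Rack arm end | (300,455) | – |

The clamp is open and nothing stands outside the free handle.

```bash
cat > h.py <<'E'
import numpy as np
from rig import r
def proj(n,P):
    m=r.camera_model(n); c=m["extrinsics"]@np.append(P,1); f=210/np.tan(np.radians(m["fov_y"]/2))
    return np.array([m["cx"]+f*c[0]/c[2], m["cy"]+f*c[1]/c[2]])
def W(p,xyz):
    x,y,z=xyz; c,s=np.cos(p[2]),np.sin(p[2]); return np.array([p[0]+c*x-s*y,p[1]+s*x+c*y,210+z])
E
python3 - <<'E'
from h import *
from scipy.optimize import least_squares
T=lambda u,v:(205+(u+.5)/3.1-.5,115+(v+.5)/3.1-.5); S=lambda u,v:(190+(u+.5)/4-.5,185+(v+.5)/4-.5)
def res(p,full=False):
    a=p[3]; fr=(-188*np.cos(.4),188*np.sin(.4),64); fx=(-188*np.cos(a),-188*np.sin(a),64)
    L=[("top",fr,T(84,463)),("side",fr,S(548,232)),("top",fx,T(291,516)),("side",fx,S(582,100)),
     ("top",(0,0,p[4]),T(271,160)),("side",(0,0,p[4]),S(214,92)),("top",(-155,31,78),T(170,441)),("top",(-155,-30,78),T(300,455)),("side",(-155,0.5,78),S(523,110))]
    return np.concatenate([proj(n,W(p,q))-z for n,q,z in L])
s=least_squares(res,[450,100,0,.2,70],loss="soft_l1"); print(s.x.round(3)); print(res(s.x).reshape(-1,2).round(1))
p=s.x
for n,q in dict(bar=(-122*np.cos(.4)+8.5*np.sin(.4),122*np.sin(.4)+8.5*np.cos(.4),58),pad=(-188*np.cos(.4),188*np.sin(.4),64)).items(): print(n,W(p,q))
E
```

```text
[ 6.43869e+02  1.25173e+02 -1.06960e+02  1.92000e-01  7.16870e+01]
[[ 0.4 -0.4]
 [ 1.9 -1.6]
 [-0.3 -0.8]
 [ 1.2 -1.6]
 [ 0.1 -0.3]
 [ 1.6  0.1]
 [ 0.1 -1.5]
 [-3.9 -0.6]
 [ 1.1 -0.4]]
bar [544.01841952 195.78528791 268.        ]
pad [483.19961788 222.79127553 274.        ]
```

```bash
cat >> h.py <<'E'
from scipy.spatial.transform import Rotation as R
p=(643.869,125.173,-106.96+17*2*np.pi)
def tgt(q,rad,off,z):
    """tool pose: rad mm along handle, off mm outward of the centre line, z over the board; tool x outward"""
    b=.4-q; h=np.array([-np.cos(b),np.sin(b)]); o=np.array([np.sin(b),np.cos(b)])
    P=W(p,(*(rad*h+off*o),z)); yaw=np.pi/2-b+p[2]
    return P, R.from_euler("z",yaw)*R.from_quat([1,0,0,0])
def go(P,Rt):
    s=r.observe(); R0=R.from_quat(s["tool_rot"]); 
    print("shift tool",R0.inv().apply(P-s["tcp_pos"]).round(1),"turn",(R0.inv()*Rt).as_rotvec().round(4))
def st(q=None):
    s=r.observe(); R0=R.from_quat(s["tool_rot"]); print(s["time_s"],s["tcp_pos"].round(1),"F tool",R0.inv().apply(s["wrist_force"]).round(2),s["grip_width"])
    d=s["tcp_pos"][:2]-np.array(p[:2]); c,n=np.cos(p[2]),np.sin(p[2]); print("clamp xy",(d@[c,n]).round(1),(d@[-n,c]).round(1))
E
python3 - <<'E'
from h import *
from scipy.optimize import least_squares
print(p)
for z,uv in((318-210,(200,151)),):
    print("tin",least_squares(lambda a:proj("top",[a[0],a[1],210+z])-uv,[600,250]).x)
P,Rt=tgt(0,122,8.5+11+22,170); print(P); go(P,Rt)
E
```

```text
(643.869, 125.173, -0.1458497779470207)
tin [657.90000911 272.88398995]
[561.14175382 223.97812506 380.        ]
shift tool [ 604.1 -514.5 -148.6] turn [-1.300e-03 -4.000e-04 -6.282e-01]
```

Call:
send_rows --moves '[[[0, 0, -40, 0, 0, 0, 0], [0, 0, -50, 0, 0, 0, 0], [20, -15, -40, 0, 0, 0, 0], [40, -34, -10, 0, 0, 0, 0], [40, -34, -10, 0, 0, 0, 0], [40, -34, 0, 0, 0, 0, 0], [40, -34, 0, 0, 0, 0, 0], [40, -34, 0, 0, 0, 0, 0], [40, -34, 0, 0, 0, 0, 0], [40, -34, 0, 0, 0, 0, 0]]]'

```text
time_s: 1.35
tcp_pos: [382.1, -133.3, 381.2]
tool_rot: [0.98, 0.197, -0.0, -0.0]
wrist_force: [0.4, -1.7, -0.5]
grip_width: -0.1
grasp_force: 0.0
```

Call:
send_rows --moves '[[[40, -34, 0, 0, 0, 0, 0], [40, -34, 0, 0, 0, 0, 0], [40, -34, 0, 0, 0, 0, 0], [40, -34, 0, 0, 0, 0, 0], [40, -34, 0, 0, 0, 0, 0], [40, -34, 0, 0, 0, 0, 0], [40, -34, 0, 0, 0, 0, 0], [0, 0, 0, 0, 0, -0.15, 0], [0, 0, 0, 0, 0, -0.15, 0], [0, 0, 0, 0, 0, -0.15, 0]]]'

```text
time_s: 2.6
tcp_pos: [548.0, 193.1, 380.7]
tool_rot: [0.911, 0.413, -0.001, -0.0]
wrist_force: [0.1, 0.4, -0.1]
grip_width: 0.0
grasp_force: 0.0
```

```bash
python3 -c "
from h import *
st(); go(*tgt(0,122,41.5,170))"
```

```text
2.6 [548.  193.1 380.7] F tool [ 0.42 -0.17  0.08] 0.007859107927990184
clamp xy -104.7 53.2
shift tool [ 31.9 -10.5   0.7] turn [-0.0007  0.001  -0.1728]
```

Call:
send_rows --moves '[[[32, -10.5, 0, 0, 0, -0.173, 0], [0, 0, 40, 0, 0, 0, 0], [0, 0, 40, 0, 0, 0, 0], [0, 0, 30, 0, 0, 0, 0], [0, 0, 14, 0, 0, 0, 0], [0, 0, 0, 0, 0, 0, 0], [0, 0, 0, 0, 0, 0, 0]]]'

```text
time_s: 3.48
tcp_pos: [561.9, 224.0, 258.6]
tool_rot: [0.873, 0.488, 0.001, 0.0]
wrist_force: [0.5, 0.7, -0.7]
grip_width: 0.1
grasp_force: 0.0
```

```bash
python3 -c "
from h import *
import cv2
st(); go(*tgt(0,122,19.5,46))
a=r.snapshot('top')[115:305,165:345,::-1]; b=r.snapshot('side')[150:290,170:380,::-1]
a=cv2.resize(a,(400,422),interpolation=2);b=cv2.resize(b,(400,267),interpolation=2)
b=cv2.copyMakeBorder(b,0,155,0,0,0);cv2.imwrite('pics/a1.png',cv2.hconcat([a,b]))"
```

```text
3.475 [561.9 224.  258.6] F tool [0.84 0.05 0.7 ] 0.13162509051793828
clamp xy -95.4 85.8
shift tool [-22.4  -0.6   2.6] turn [ 0.001  -0.0014 -0.0052]
```

View pics/a1.png

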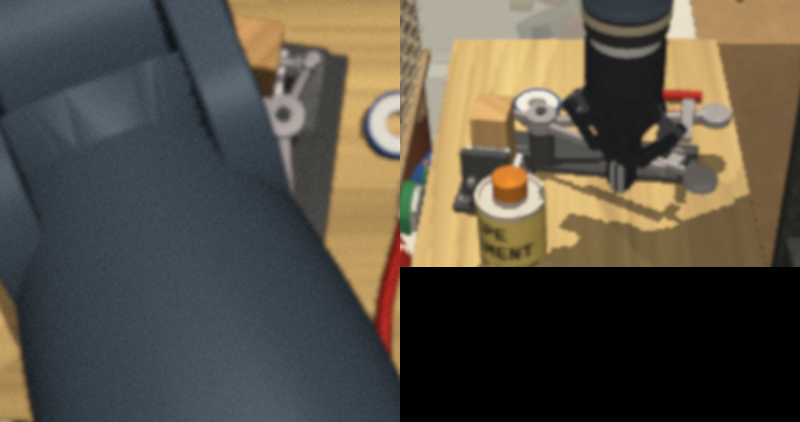

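The side picture shows the closed fingers outside the free bar, with the tip near (618,188). The knuckles spread along the bar toward the rack, so I'll turn the tool a quarter turn to spread them across it instead.

```bash
python3 -c "
from h import *
print(r.observe()['q'].round(3))"
```

```text
[0.379 0.372 0.247 1.445 0.    2.501]
```

Call:
send_rows --moves '[[[0, 0, 0, 0, 0, -0.175, 0], [0, 0, 0, 0, 0, -0.175, 0], [0, 0, 0, 0, 0, -0.175, 0], [0, 0, 0, 0, 0, -0.175, 0], [0, 0, 0, 0, 0, -0.175, 0], [0, 0, 0, 0, 0, -0.175, 0], [0, 0, 0, 0, 0, -0.175, 0], [0, 0, 0, 0, 0, -0.175, 0], [0, 0, 5, 0, 0, -0.175, 0], [0, 0, 0, 0, 0, 0, 0]]]'

```text
time_s: 4.82
tcp_pos: [561.6, 223.8, 252.8]
tool_rot: [0.271, 0.963, 0.0, 0.0]
wrist_force: [-0.1, 0.3, -0.8]
grip_width: 0.1
grasp_force: 0.0
```

```bash
sed -i 's/yaw=np.pi\/2-b+p\[2\]/yaw=np.pi-b+p[2]/' h.py; python3 -c "
from h import *
st(); go(*tgt(0,122,23,42))"
```

```text
4.825 [561.6 223.8 252.8] F tool [0.25 0.21 0.76] 0.06967737808044494
clamp xy -95.8 85.6
shift tool [  0.4 -18.6   0.8] turn [ 0.0006  0.0003 -0.0022]
```

Call:
send_rows --moves '[[[0, -6, 0, 0, 0, 0, 0], [0, -6, 0, 0, 0, 0, 0], [0, -2, 0, 0, 0, 0, 0], [0, -2, 0, 0, 0, 0, 0], [0, 0, 0, 0, 0, 0, 0]]]'

```text
time_s: 5.45
tcp_pos: [553.1, 210.0, 252.4]
tool_rot: [0.27, 0.963, 0.0, 0.0]
wrist_force: [-0.5, 0.2, 0.9]
grip_width: -0.3
grasp_force: 0.0
```

```bash
python3 -c "
from h import *
st()"
```

```text
5.45 [553.1 210.  252.4] F tool [ 0.47 -0.09 -0.86] -0.34806875451483077
clamp xy -102.2 70.7
```

Call:
send_rows --moves '[[[0, -2, 0, 0, 0, 0, 0], [0, -2, 0, 0, 0, 0, 0], [0, 0, 0, 0, 0, 0, 0]]]'

```text
time_s: 5.82
tcp_pos: [551.1, 206.9, 252.3]
tool_rot: [0.27, 0.963, 0.0, -0.0]
wrist_force: [1.0, 2.2, -1.2]
grip_width: 0.5
grasp_force: 1.2
```

```bash
python3 -c "
from h import *
st()"
```

```text
5.825 [551.1 206.9 252.3] F tool [0.35 2.41 1.22] 0.45906594370814374
clamp xy -103.7 67.4
```

Call:
send_rows --moves '[[[0.4, -2, 0, 0, 0, -0.0164, 0], [0.3, -2, 0, 0, 0, -0.0164, 0], [0.4, -2, 0, 0, 0, -0.0164, 0], [0.3, -2, 0, 0, 0, -0.0164, 0], [0.4, -2, 0, 0, 0, -0.0164, 0], [0, 0, 0, 0, 0, 0, 0]]]'

```text
time_s: 6.58
tcp_pos: [544.9, 199.5, 252.3]
tool_rot: [0.23, 0.973, 0.001, 0.0]
wrist_force: [3.4, 5.7, -3.5]
grip_width: 0.2
grasp_force: 3.6
```

```bash
cat >> h.py <<'E'
def cl():
    """lever angle from the tcp: finger at rad,off 21.7 from centre line"""
    s=r.observe(); d=s["tcp_pos"][:2]-np.array(p[:2]); c,n=np.cos(p[2]),np.sin(p[2]); x,y=d@[c,n],d@[-n,c]
    rho=np.hypot(x,y); b=np.arctan2(y,-x)-np.arcsin(21.7/rho); R0=R.from_quat(s["tool_rot"]); tx=R0.apply([1,0,0]); 
    print("t",s["time_s"],"q",round(.4-b,4),"rad",np.sqrt(rho**2-21.7**2).round(1),"tool q",(np.arctan2(tx[1],tx[0])-(np.pi-.4+p[2])).round(4),"F",R0.inv().apply(s["wrist_force"]).round(2),"z",s["tcp_pos"][2].round(1))
E
python3 -c "
from h import *
cl()"
```

```text
t 6.575 q 0.0777 rad 121.8 tool q 0.0823 F [-0.51  6.62  3.48] z 252.3
```

Call:
send_rows --moves '[[[0.4, -2, 0, 0, 0, -0.0164, 0], [0.3, -2, 0, 0, 0, -0.0164, 0], [0, 0, 0, 0, 0, 0, 0], [0, 0, 0, 0, 0, 0, 0]]]'

```text
time_s: 7.08
tcp_pos: [542.6, 196.3, 252.3]
tool_rot: [0.214, 0.977, 0.001, 0.0]
wrist_force: [4.0, 6.4, -3.2]
grip_width: 0.0
grasp_force: 3.7
```

Call:
send_rows --moves '[[[0.2, -1, 0, 0, 0, -0.0082, 0], [0.2, -1, 0, 0, 0, -0.0082, 0], [0, 0, 0, 0, 0, 0, 0], [0, 0, 0, 0, 0, 0, 0]]]'

```text
time_s: 7.58
tcp_pos: [541.7, 195.1, 252.4]
tool_rot: [0.206, 0.979, 0.001, 0.0]
wrist_force: [4.5, 8.2, -3.8]
grip_width: -0.2
grasp_force: 4.8
```

```bash
python3 -c "
from h import *
cl()"
```

```text
t 7.575 q 0.122 rad 121.9 tool q 0.1315 F [-0.84  9.35  3.83] z 252.4
```

Call:
send_rows --moves '[[[0.2, -1, 0, 0, 0, -0.0082, 0], [0.2, -1, 0, 0, 0, -0.0082, 0], [0, 0, 0, 0, 0, 0, 0], [0, 0, 0, 0, 0, 0, 0]]]'

```text
time_s: 8.07
tcp_pos: [540.4, 193.1, 252.4]
tool_rot: [0.198, 0.98, 0.001, 0.0]
wrist_force: [5.0, 7.4, -3.3]
grip_width: -0.0
grasp_force: 4.1
```

Call:
send_rows --moves '[[[0.2, -1, 0, 0, 0, -0.0082, 0], [0.2, -1, 0, 0, 0, -0.0082, 0], [0, 0, 0, 0, 0, 0, 0], [0, 0, 0, 0, 0, 0, 0]]]'

```text
time_s: 8.57
tcp_pos: [539.5, 191.7, 252.4]
tool_rot: [0.19, 0.982, 0.001, 0.001]
wrist_force: [6.0, 8.1, -4.1]
grip_width: -0.3
grasp_force: 4.9
```

```bash
python3 -c "
from h import *
cl()"
```

```text
t 8.575 q 0.1543 rad 121.9 tool q 0.1643 F [-2.57  9.71  4.09] z 252.4
```

Call:
send_rows --moves '[[[0.2, -1, 0, 0, 0, -0.0082, 0], [0.2, -1, 0, 0, 0, -0.0082, 0], [0, 0, 0, 0, 0, 0, 0], [0, 0, 0, 0, 0, 0, 0]]]'

```text
time_s: 9.07
tcp_pos: [538.3, 189.8, 252.4]
tool_rot: [0.182, 0.983, 0.001, 0.001]
wrist_force: [4.2, 7.0, -3.6]
grip_width: -0.2
grasp_force: 4.2
```

Call:
send_rows --moves '[[[0.2, -1, 0, 0, 0, -0.0082, 0], [0.2, -1, 0, 0, 0, -0.0082, 0], [0, 0, 0, 0, 0, 0, 0], [0, 0, 0, 0, 0, 0, 0]]]'

```text
time_s: 9.57
tcp_pos: [537.4, 188.3, 252.4]
tool_rot: [0.173, 0.985, 0.001, 0.001]
wrist_force: [4.9, 9.2, -3.1]
grip_width: 0.1
grasp_force: 5.0
```

Call:
send_rows --moves '[[[0.2, -1, 0, 0, 0, -0.0082, 0], [0.2, -1, 0, 0, 0, -0.0082, 0], [0, 0, 0, 0, 0, 0, 0], [0, 0, 0, 0, 0, 0, 0]]]'

```text
time_s: 10.07
tcp_pos: [536.2, 186.3, 252.4]
tool_rot: [0.165, 0.986, 0.001, 0.001]
wrist_force: [5.4, 6.4, -3.3]
grip_width: 0.1
grasp_force: 4.3
```

```bash
python3 -c "
from h import *
cl()"
```

```text
t 10.075 q 0.2056 rad 121.9 tool q 0.2134 F [-3.02  7.83  3.36] z 252.4
```

Call:
send_rows --moves '[[[0.2, -1, 0, 0, 0, -0.0082, 0], [0.2, -1, 0, 0, 0, -0.0082, 0], [0, 0, 0, 0, 0, 0, 0], [0, 0, 0, 0, 0, 0, 0]]]'

```text
time_s: 10.58
tcp_pos: [535.4, 184.9, 252.4]
tool_rot: [0.157, 0.988, 0.001, 0.001]
wrist_force: [5.2, 8.7, -4.3]
grip_width: 0.1
grasp_force: 5.1
```

Call:
send_rows --moves '[[[0.2, -1, 0, 0, 0, -0.0082, 0], [0.2, -1, 0, 0, 0, -0.0082, 0], [0, 0, 0, 0, 0, 0, 0], [0, 0, 0, 0, 0, 0, 0]]]'

```text
time_s: 11.08
tcp_pos: [534.2, 182.8, 252.4]
tool_rot: [0.149, 0.989, 0.001, 0.001]
wrist_force: [5.2, 7.4, -3.9]
grip_width: -0.1
grasp_force: 4.2
```

```bash
python3 -c "
from h import *
cl()"
```

```text
t 11.075 q 0.2384 rad 121.9 tool q 0.2462 F [-2.73  8.6   3.96] z 252.4
```

Call:
send_rows --moves '[[[0.2, -1, 0, 0, 0, -0.0082, 0], [0.2, -1, 0, 0, 0, -0.0082, 0], [0, 0, 0, 0, 0, 0, 0], [0, 0, 0, 0, 0, 0, 0]]]'

```text
time_s: 11.58
tcp_pos: [533.5, 181.5, 252.4]
tool_rot: [0.141, 0.99, 0.002, 0.001]
wrist_force: [7.2, 10.2, -3.6]
grip_width: 0.2
grasp_force: 5.5
```

Call:
send_rows --moves '[[[0.2, -1, 0, 0, 0, -0.0082, 0], [0.2, -1, 0, 0, 0, -0.0082, 0], [0, 0, 0, 0, 0, 0, 0], [0, 0, 0, 0, 0, 0, 0]]]'

```text
time_s: 12.08
tcp_pos: [532.6, 179.5, 252.4]
tool_rot: [0.133, 0.991, 0.001, 0.001]
wrist_force: [6.3, 9.6, -4.3]
grip_width: -0.3
grasp_force: 5.2
```

```bash
python3 -c "
from h import *
cl()"
```

```text
t 12.075 q 0.2679 rad 121.9 tool q 0.2792 F [-3.53 10.86  4.33] z 252.4
```

Call:
send_rows --moves '[[[0.2, -1, 0, 0, 0, -0.0082, 0], [0.2, -1, 0, 0, 0, -0.0082, 0], [0, 0, 0, 0, 0, 0, 0], [0, 0, 0, 0, 0, 0, 0]]]'

```text
time_s: 12.58
tcp_pos: [531.9, 178.3, 252.5]
tool_rot: [0.125, 0.992, 0.002, 0.001]
wrist_force: [7.4, 12.3, -3.5]
grip_width: -0.4
grasp_force: 6.7
```

```bash
python3 -c "
from h import *
cl()"
```

```text
t 12.575 q 0.2786 rad 122.0 tool q 0.2959 F [-4.14 13.79  3.59] z 252.5
```

Call:
send_rows --moves '[[[0.1, -0.5, 0, 0, 0, -0.0041, 0], [0.1, -0.5, 0, 0, 0, -0.0041, 0], [0, 0, 0, 0, 0, 0, 0], [0, 0, 0, 0, 0, 0, 0]]]'

```text
time_s: 13.08
tcp_pos: [531.6, 177.7, 252.5]
tool_rot: [0.12, 0.993, 0.002, 0.001]
wrist_force: [8.5, 13.0, -4.3]
grip_width: 0.0
grasp_force: 7.4
```

```bash
python3 -c "
from h import *
cl()"
```

```text
t 13.075 q 0.2845 rad 122.0 tool q 0.3044 F [-5.12 14.63  4.39] z 252.5
```

Call:
send_rows --moves '[[[0.1, -0.5, 0, 0, 0, -0.0041, 0], [0.1, -0.5, 0, 0, 0, -0.0041, 0], [0, 0, 0, 0, 0, 0, 0], [0, 0, 0, 0, 0, 0, 0]]]'

```text
time_s: 13.58
tcp_pos: [531.2, 176.9, 252.5]
tool_rot: [0.116, 0.993, 0.002, 0.001]
wrist_force: [7.9, 13.4, -5.2]
grip_width: -0.1
grasp_force: 7.7
```

```bash
python3 -c "
from h import *
cl()"
```

```text
t 13.575 q 0.2916 rad 122.0 tool q 0.3126 F [-4.59 14.79  5.31] z 252.5
```

Call:
send_rows --moves '[[[0, -0.5, 0, 0, 0, -0.0041, 0], [0, -0.5, 0, 0, 0, -0.0041, 0], [0, 0, 0, 0, 0, 0, 0], [0, 0, 0, 0, 0, 0, 0]]]'

```text
time_s: 14.08
tcp_pos: [530.7, 175.8, 252.5]
tool_rot: [0.112, 0.994, 0.002, 0.001]
wrist_force: [7.4, 14.1, -3.7]
grip_width: 0.2
grasp_force: 7.3
```

```bash
python3 -c "
from h import *
cl()"
```

```text
t 14.075 q 0.3013 rad 122.0 tool q 0.3207 F [-4.09 15.34  3.75] z 252.5
```

Call:
send_rows --moves '[[[0, -0.5, 0, 0, 0, -0.0041, 0], [0, -0.5, 0, 0, 0, -0.0041, 0], [0, 0, 0, 0, 0, 0, 0], [0, 0, 0, 0, 0, 0, 0]]]'

```text
time_s: 14.58
tcp_pos: [530.5, 175.2, 252.5]
tool_rot: [0.108, 0.994, 0.003, 0.001]
wrist_force: [6.8, 15.2, -4.8]
grip_width: 0.2
grasp_force: 8.2
```

```bash
python3 -c "
from h import *
cl()"
```

```text
t 14.575 q 0.3066 rad 122.0 tool q 0.3292 F [-3.4  16.33  4.86] z 252.5
```

Call:
send_rows --moves '[[[0, -0.5, 0, 0, 0, -0.0041, 0], [0, -0.5, 0, 0, 0, -0.0041, 0], [0, 0, 0, 0, 0, 0, 0], [0, 0, 0, 0, 0, 0, 0]]]'

```text
time_s: 15.08
tcp_pos: [530.2, 174.5, 252.5]
tool_rot: [0.104, 0.995, 0.003, 0.001]
wrist_force: [6.1, 17.2, -5.4]
grip_width: 0.0
grasp_force: 8.9
```

```bash
python3 -c "
from h import *
cl()"
```

```text
t 15.075 q 0.3123 rad 122.1 tool q 0.3376 F [-2.43 18.08  5.47] z 252.5
```

Call:
send_rows --moves '[[[0, -0.5, 0, 0, 0, -0.0041, 0], [0, -0.3, 0, 0, 0, -0.0041, 0], [0, 0, 0, 0, 0, 0, 0], [0, 0, 0, 0, 0, 0, 0]]]'

```text
time_s: 15.58
tcp_pos: [529.9, 174.0, 252.5]
tool_rot: [0.1, 0.995, 0.003, 0.001]
wrist_force: [6.3, 17.9, -4.5]
grip_width: 0.1
grasp_force: 9.4
```

```bash
python3 -c "
from h import *
cl()"
```

```text
t 15.575 q 0.3172 rad 122.1 tool q 0.346 F [-2.63 18.78  4.64] z 252.5
```

Call:
send_rows --moves '[[[0, -0.4, 0, 0, 0, 0, 0], [0, -0.4, 0, 0, 0, 0, 0], [0, 0, 0, 0, 0, 0, 0], [0, 0, 0, 0, 0, 0, 0]]]'

```text
time_s: 16.08
tcp_pos: [529.7, 173.4, 252.5]
tool_rot: [0.1, 0.995, 0.003, 0.001]
wrist_force: [4.8, 19.9, -4.8]
grip_width: -0.1
grasp_force: 10.0
```

```bash
python3 -c "
from h import *
cl()"
```

```text
t 16.075 q 0.3219 rad 122.0 tool q 0.3462 F [-0.78 20.45  4.95] z 252.5
```

Call:
send_rows --moves '[[[0, 1, 0, 0, 0, 0, 0], [0, 1, 0, 0, 0, 0, 0], [0, 1, 0, 0, 0, 0, 0], [0, 0, 0, 0, 0, 0, 0], [0, 0, 0, 0, 0, 0, 0]]]'

```text
time_s: 16.7
tcp_pos: [530.2, 175.0, 252.5]
tool_rot: [0.1, 0.995, 0.002, 0.001]
wrist_force: [5.1, 12.1, -4.5]
grip_width: -0.5
grasp_force: 6.8
```

```bash
python3 -c "
from h import *
cl()"
```

```text
t 16.7 q 0.3082 rad 122.3 tool q 0.3453 F [-2.6  12.81  4.54] z 252.5
```

Call:
send_rows --moves '[[[0, 2, 0, 0, 0, 0, 0], [0, 2, 0, 0, 0, 0, 0], [0, 2, 0, 0, 0, 0, 0], [0, 5, 0, 0, 0, 0, 0], [0, 5, 0, 0, 0, 0, 0], [0, 10, 0, 0, 0, 0, 0], [0, 10, 0, 0, 0, 0, 0], [0, 0, -40, 0, 0, 0, 0], [0, 0, -50, 0, 0, 0, 0], [0, 0, 0, 0, 0, 0, 0]]]'

```text
time_s: 17.95
tcp_pos: [537.8, 209.4, 346.0]
tool_rot: [0.101, 0.995, 0.001, 0.003]
wrist_force: [0.4, 0.5, 0.1]
grip_width: 0.0
grasp_force: 0.0
```

```bash
python3 -c "
from h import *
import cv2
st()
b=r.snapshot('side')[150:290,170:380,::-1]
cv2.imwrite('pics/b1.png',cv2.resize(b,None,fx=3.8,fy=3.8,interpolation=2))"
```

```text
17.95 [537.8 209.4 346. ] F tool [-0.33  0.55 -0.07] 0.017189890614765918
clamp xy -117.2 67.9
```

View pics/b1.png

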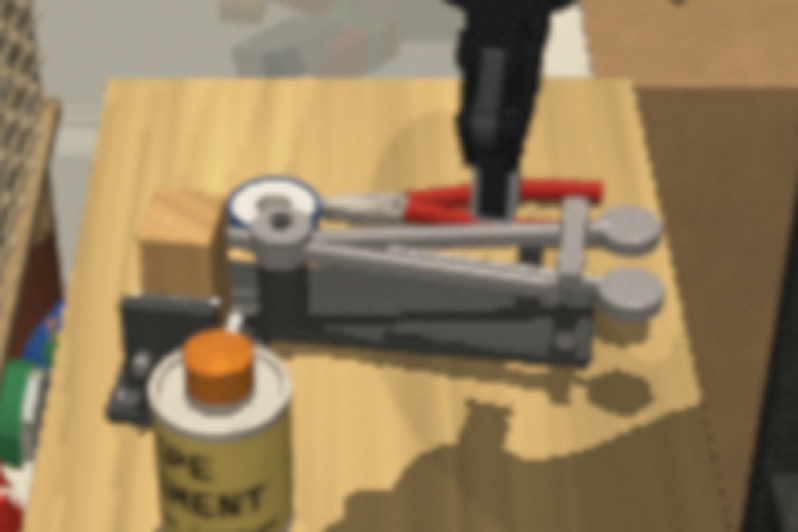

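The side picture shows the clamp locked with the finger clear: free plate at crop (629,292), fixed plate at (629,230), tooth block under the rack arm near (572,290). The tin and the pliers haven't been moved.

```bash
python3 - <<'E'
from h import *
from scipy.optimize import minimize_scalar
z=np.array([170+629.5/3.8-.5,150+292.5/3.8-.5])+[1.5,-1.6]
f=lambda q:proj("side",W(p,(-188*np.cos(.4-q),188*np.sin(.4-q),64)))-z
q=minimize_scalar(lambda q:f(q)@f(q),bounds=(.05,.415),method="bounded").x; print("q",q,f(q))
P,Rt=tgt(.295,191,3,110); print(P); go(P,Rt)
E
```

```text
q 0.28851329753310123 [-0.05407343 -0.01295672]
[459.5916315  175.49050648 320.        ]
shift tool [ 69.4 -48.5  23.5] turn [0.0019 0.0026 0.0489]
```

Call:
send_rows --moves '[[[0, 0, 0, 0, 0, 0, 0], [0, 0, 0, 0, 0, 0, 0], [23, -16, 0, 0, 0, 0, 0], [23, -16, 0, 0, 0, 0, 0], [23.4, -16.5, 0, 0, 0, 0.049, 0], [0, 0, 24, 0, 0, 0, 0], [0, 0, 20, 0, 0, 0, 0], [0, 0, 15, 0, 0, 0, 0], [0, 0, 0, 0, 0, 0, 0], [0, 0, 0, 0, 0, 0, 0]]]'

```text
time_s: 19.25
tcp_pos: [459.0, 174.8, 283.8]
tool_rot: [0.125, 0.992, 0.0, 0.0]
wrist_force: [-0.1, -0.3, 0.6]
grip_width: 0.0
grasp_force: 0.0
```

```bash
python3 -c "
from h import *
st(); go(*tgt(.295,191,3,64))"
```

```text
19.25 [459.  174.8 283.8] F tool [ 0.07 -0.31 -0.63] 0.010597394617481201
clamp xy -190.1 22.2
shift tool [-0.4  0.8  9.8] turn [ 0.0003  0.0003 -0.0005]
```

Call:
send_rows --moves '[[[0, 0, 5, 0, 0, 0, 0], [0, 0, 3, 0, 0, 0, 0], [0, 0, 2, 0, 0, 0, 0], [0, 0, 2, 0, 0, 0, 0], [0, 0, 0, 0, 0, 0, 0]]]'

```text
time_s: 19.88
tcp_pos: [458.9, 174.8, 271.3]
tool_rot: [0.125, 0.992, 0.0, 0.0]
wrist_force: [0.1, 0.0, 1.8]
grip_width: -0.3
grasp_force: 0.5
```

```bash
python3 -c "
from h import *
st()"
```

```text
19.875 [458.9 174.8 271.3] F tool [-0.05  0.05 -1.82] -0.30148254393433066
clamp xy -190.3 22.2
```

Call:
send_rows --moves '[[[0, 0, 2, 0, 0, 0, 0], [0, 0, 1, 0, 0, 0, 0], [0, 0, 1, 0, 0, 0, 0], [0, 0, 0, 0, 0, 0, 0]]]'

```text
time_s: 20.38
tcp_pos: [458.6, 174.6, 267.2]
tool_rot: [0.125, 0.992, -0.0, -0.0]
wrist_force: [-0.3, -0.5, 0.6]
grip_width: 0.7
grasp_force: 0.3
```

```bash
python3 -c "
from h import *
st()"
```

```text
20.375 [458.6 174.6 267.2] F tool [ 0.12 -0.57 -0.58] 0.6823320387694757
clamp xy -190.4 21.9
```

```bash
python3 -c "
from h import *
import cv2
st()
b=r.snapshot('side')[150:290,170:380,::-1]
cv2.imwrite('pics/c1.png',cv2.resize(b,None,fx=3.8,fy=3.8,interpolation=2))"
```

```text
20.375 [458.6 174.6 267.2] F tool [ 0.12 -0.57 -0.58] 0.6823320387694757
clamp xy -190.4 21.9
```

View pics/c1.png

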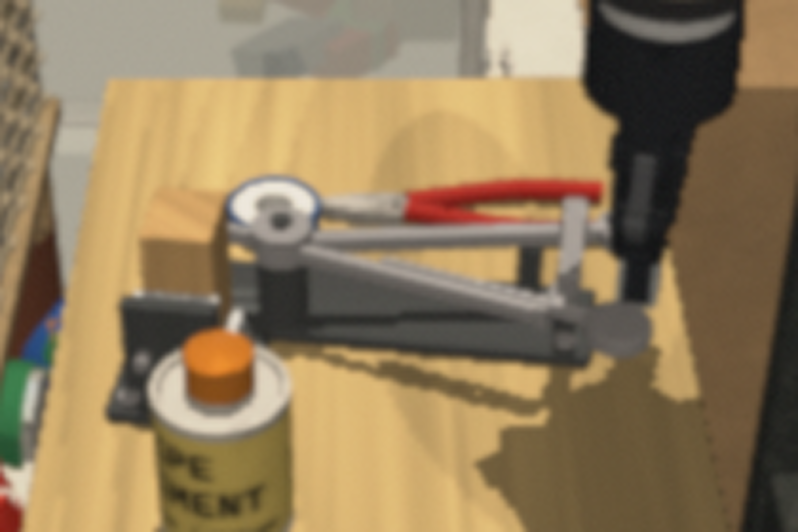

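The picture shows the free plate slipped outward to about (615,330) and caught at a more open tooth, with the finger at (638,285) beside it. I'll press again.

```bash
python3 - <<'E'
from h import *
from scipy.optimize import minimize_scalar
z=np.array([170+615.5/3.8-.5,150+330.5/3.8-.5])+[1.5,-1.6]
f=lambda q:proj("side",W(p,(-188*np.cos(.4-q),188*np.sin(.4-q),64)))-z
q=minimize_scalar(lambda q:f(q)@f(q),bounds=(.0,.415),method="bounded").x; print("q",q,f(q))
go(*tgt(q,191,10,76))
E
```

```text
q 0.11375673557575729 [-0.27706957 -0.15451001]
shift tool [ -5.6  42.4 -18.8] turn [-0.0003 -0.0003  0.1806]
```

Call:
send_rows --moves '[[[0, 0, -19, 0, 0, 0, 0], [-3, 21, 0, 0, 0, 0, 0], [-2.5, 21.5, 0, 0, 0, 0.18, 0], [0, 0, 8, 0, 0, 0, 0], [0, 0, 4, 0, 0, 0, 0], [0, 0, 2, 0, 0, 0, 0], [0, 0, 0, 0, 0, 0, 0]]]'

```text
time_s: 21.3
tcp_pos: [474.5, 214.1, 272.3]
tool_rot: [0.214, 0.977, -0.0, -0.0]
wrist_force: [1.1, -0.1, 0.5]
grip_width: -0.0
grasp_force: 0.0
```

```bash
python3 -c "
from h import *
st()"
```

```text
21.3 [474.5 214.1 272.3] F tool [-1.    0.37 -0.51] -0.004586693354016869
clamp xy -180.5 63.3
```

Call:
send_rows --moves '[[[0, 0, 2, 0, 0, 0, 0], [0, 0, 2, 0, 0, 0, 0], [0, 1, 1, 0, 0, 0, 0], [0, 3, 1, 0, 0, 0, 0], [0, 5, 0, 0, 0, 0.02, 0], [0, 5, 0, 0, 0, 0.02, 0], [0, 0, 0, 0, 0, 0, 0]]]'

```text
time_s: 22.18
tcp_pos: [480.5, 227.3, 266.1]
tool_rot: [0.234, 0.972, -0.0, -0.0]
wrist_force: [-1.0, -0.0, 1.8]
grip_width: 0.2
grasp_force: 1.2
```

```bash
python3 -c "
from h import *
st()"
```

```text
22.175 [480.5 227.3 266.1] F tool [ 0.9  -0.48 -1.76] 0.1879854277317432
clamp xy -176.5 77.3
```

Call:
send_rows --moves '[[[0, 0, -10, 0, 0, 0, 0], [0, 0, -30, 0, 0, 0, 0], [40, 0, -30, 0, 0, 0, 0], [40, 30, -20, 0, 0, 0, 0], [40, 30, 0, 0, 0, 0, 0], [0, 0, 0, 0, 0, 0, 0]]]'

```text
time_s: 22.92
tcp_pos: [399.4, 337.4, 356.7]
tool_rot: [0.232, 0.973, 0.0, -0.0]
wrist_force: [0.9, -0.3, -0.5]
grip_width: 0.1
grasp_force: 0.0
```

```bash
python3 -c "
from h import *
import cv2
st()
a=r.snapshot('top')[115:305,165:345,::-1]; b=r.snapshot('side')[150:290,170:380,::-1]
a=cv2.resize(a,(400,422),interpolation=2);b=cv2.resize(b,(400,267),interpolation=2)
b=cv2.copyMakeBorder(b,0,155,0,0,0);cv2.imwrite('pics/d1.png',cv2.hconcat([a,b]))"
```

```text
22.925 [399.4 337.4 356.7] F tool [-0.94  0.18  0.49] 0.06118472664966294
clamp xy -272.7 174.5
```

View pics/d1.png

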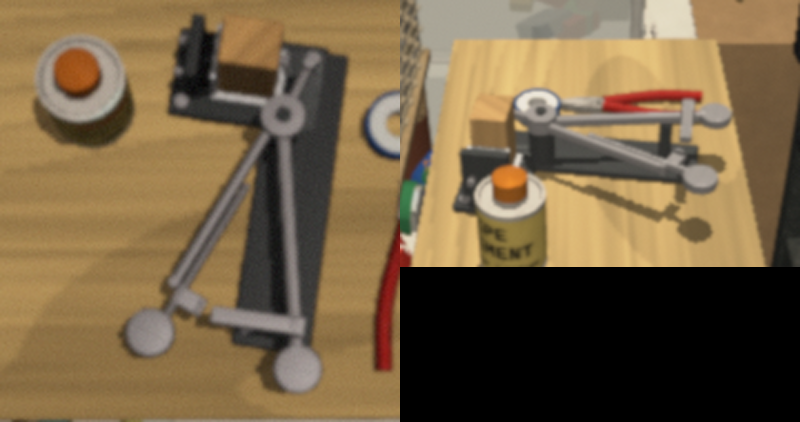

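The free plate is back at its starting pixel position (about (232,264) in the full top image), so the clamp is fully open. The pliers, tape roll and tin haven't moved, so I'm handing in.

```bash
python3 -c "
from rig import r
print(r.finish_job())"
```

```text
the job is handed in; nothing more can be done
None
```

I handed the job in at about 23 s, with no verdict returned. The pin bottomed and was squeezed to 20.5 N at the push point. The ratchet then held it alone for about 2 s; I put the force on the pin then at 16–18 N, which I could not measure. It took two presses to unlock, as the handle caught on a tooth after the first. The last picture shows the clamp fully open and the bystanders in place.

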